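Cure two resin brooches on a bench turntable with a hand-held lamp

TASK

Take the curing lamp from its cradle and, without anything touching the brooches, aim its nose squarely at the middle of the blue brooch from about 40 mm away and keep it steady there for at least two seconds. Then push the turntable round by its pins until the red brooch faces straight out of the open side of the amber shield, and cure the red brooch in the same way. Finally lay the lamp back in its cradle, leaving the red brooch facing out and everything else on the bench undisturbed.

Things in the scene. Friction and masses are not known exactly. Their poses are not given: they have to be found in the camera images.
- lamp: cordless curing lamp, 0.16 kg: straight white handle 150 x 26 x 26 mm, flat sides, orange tail, lying level in the cradle, free to grip between the forks; black neck 14 mm thick, from (90, 0, 13) mm bent 50 deg downwards to the nose. Origin at the centre of the handle's underside; x along the handle towards the nose, z up
- lamp_nose (a point): the lamp's nose, centre of the lens at the tip of the bent neck, at (125.4, 0, -29.1) mm in the lamp's frame; this point's x axis is the beam, which leaves 50 deg below the handle's x axis
- lamp_spot (a point): the point on the beam 40 mm ahead of the nose, at (151.1, 0, -59.8) mm in the lamp's frame; aim by bringing it onto the middle of a brooch face
- cradle: black lamp cradle, fixed: base 150 x 70 x 8 mm with two open-topped forks 100 mm apart along x (at x = -50 and +50 mm, each 10 mm thick along x), slot 34 mm wide with flared tips up to 77 mm high. Origin at the centre of its underside, x along the lamp (the nose points to its +x)
- cradle_seat (a point): on the cradle, midway between the forks at the height of the fork floors, 48 mm above the bench: where the lamp's origin rests (within some mm along x)
- stand: fixed stand of the turntable with a three-sided amber see-through shield, 270 mm wide, 110 mm high; its side walls stand at y = -133 and +133 mm from x = 0 to 142 mm and its back wall at x = 142 mm; the open side faces the stand's -x. Origin on the bench on the turntable's axis, z up
- turntable (a joint): rad, turntable's angle about the upright axis through the stand's origin, growing anticlockwise seen from above; at 0 the blue brooch faces straight out of the open side (stand's -x) and the red one the stand's -y; at -1.571 the red brooch faces straight out. Turns easily both ways and stays where it is left
- disc_top (a point): on the turntable's axis at disc height, 30 mm above the bench. Aluminium disc 210 mm across; on it a pale wooden four-sided pyramid, 124 mm square at the disc, 17 mm square at its top 75 mm above the bench; the brooches are on two of its sides
- pin (a point): top of the steel pin straight below the blue brooch's face; eight such upright pins stand round the rim of the disc, 45 deg apart, 95 mm from the axis, 8 mm thick, 30 mm tall, tops 60 mm above the bench: push them to turn the disc
- blue_brooch: round brass brooch with blue resin, 34 mm across, 6 mm thick, fixed on a sloping side of the pyramid; origin at the middle of its outer face, 57 mm above the bench and 39 mm from the turntable's axis; its z axis points out of the face, 50 deg above the horizontal, x up the slope
- red_brooch: the same with red resin, on the next side of the pyramid, 90 deg anticlockwise (seen from above) from the blue one; same axes
- sorting_tray: fixed grey tray with findings, 150 x 90 x 22 mm; origin at the centre of its underside (it or the cradle may be on either side of the bench)
- burr_pot: open steel cup, 56 mm across, 75 mm tall, standing; origin at the centre of its underside; not to be disturbed
- jar: small amber jar with a white cap, 52 mm across, 65 mm tall, standing; origin at the centre of its underside; not to be disturbed
- ring_cone: pale wooden ring cone on a round foot, 52 mm across, 107 mm tall, standing; origin at the centre of its underside; not to be disturbed
- brush: bench brush, 160 mm long, lying flat between the robot and the stand; origin under its middle, x along its length; not to be disturbed
- parts_box: closed white plastic box, 85 x 60 x 32 mm; origin at the centre of its underside; not to be disturbed
- glasses: safety glasses resting on lens rims and arms, 130 mm wide, 125 mm deep, 44 mm tall; origin on the bench under the nose bridge, arms run along its +x; not to be disturbed
- hammer: small bench hammer, 180 mm long, lying flat; origin under its middle, handle towards its -x; not to be disturbed
Mind the look-alikes: they are no part of the job. What is shaped like the lamp but turquoise is not meant.

How it is judged:
On the way, in this order (a step that is already met when the one before it is completed fails the run):
1. the lamp, square to the blue brooch (beam within 17 deg of the face's normal), its point 40 mm ahead of the nose within 10 mm of the middle sideways and 15 mm in depth, is held steady for 2 s (x of lamp_spot in the frame of blue_brooch between -0.01 and 0.01 m and y of lamp_spot in the frame of blue_brooch between -0.01 and 0.01 m and z of lamp_spot in the frame of blue_brooch between -0.015 and 0.015 m and z of lamp_nose in the frame of blue_brooch above 0.015 m and angle between the x axis of lamp_nose and the z axis of blue_brooch, either way round below 0.3 rad and linear speed of lamp below 0.02 m/s and angular speed of lamp below 0.15 rad/s), for 2 s.
2. the turntable is turned until the red brooch faces out of the shield's open side, within 15 deg, and stands still (y of red_brooch in the frame of stand between -0.0101 and 0.0101 m and x of red_brooch in the frame of stand below -0.02 m and velocity of joint turntable between -0.05 and 0.05 rad/s), for 0.2 s.
3. the lamp is held steady at the red brooch in the same way for 2 s, the red brooch facing out (x of lamp_spot in the frame of red_brooch between -0.01 and 0.01 m and y of lamp_spot in the frame of red_brooch between -0.01 and 0.01 m and z of lamp_spot in the frame of red_brooch between -0.015 and 0.015 m and z of lamp_nose in the frame of red_brooch above 0.015 m and angle between the x axis of lamp_nose and the z axis of red_brooch, either way round below 0.3 rad and linear speed of lamp below 0.02 m/s and angular speed of lamp below 0.15 rad/s and y of red_brooch in the frame of stand between -0.0101 and 0.0101 m and x of red_brooch in the frame of stand below -0.02 m), for 2 s.
At the end, for the whole second after the job is handed in: The lamp rests in its cradle, down on both forks (origin within 20 mm of the seat, level within 7 deg, along the cradle within 11 deg), the red brooch faces out of the open side within 15 deg, the turntable is still, and the other things lie within 25 mm of where they were (all of step 2 and horizontal distance between lamp and cradle_seat below 0.02 m and z of lamp in the frame of cradle_seat between -0.005 and 0.006 m and angle between lamp's own z axis and vertical below 0.12 rad and angle between the x axis of lamp and the x axis of cradle, either way round below 0.2 rad and linear speed of lamp below 0.02 m/s and distance of each of burr_pot, jar, ring_cone, brush, parts_box, glasses, hammer from where it was at the start of the episode below 0.025 m); the robot touches nothing.
It fails at once if something pressed on a brooch with more than 0.5 N (contact force between any of blue_brooch, red_brooch and anything else above 0.5 N).
It fails at once if a bystander (pot, jar, ring cone, brush, box, glasses or hammer) was moved by more than 25 mm (distance of any of burr_pot, jar, ring_cone, brush, parts_box, glasses, hammer from where it was at the start of the episode above 0.025 m).
It fails at once if the pot, the jar or the ring cone was tipped over (angle between any of burr_pot, jar, ring_cone's own z axis and vertical above 0.5 rad).
It also fails if it takes over 72 s, if anything falls off the work surface, if the arm or the gripper's body presses on something with over 40 N, if the wrist force passes 120 N, or if a joint passes its speed limit or range.

ROBOT

A 7-joint arm with a two-finger parallel gripper is mounted at the origin on the work surface. World frame = base frame: x ahead of the robot, y to its left, z up, the work surface at z = 0. Lengths are in m, angles in rad, forces in N, time in s.
With the tool pointing down it reaches from about 0.4 to 0.875 m from the base axis. Payload 19.3 kg.
Tool frame: the origin (TCP) lies at the very end of the fingers, on their centre line; the grasp point (between the pads) lies 19 mm behind it; z points along the fingers, y is the line along which they close (so a half turn about z gives the same grasp; the last joint's range is limited). The gripper opens to 85 mm and grips with 20 to 120 N. Pads are 22 mm wide; open, the fingers measure 114 mm over their backs; the gripper's body (76 mm by 85 mm) begins 54 mm behind the grasp point. The pads swing forward as they close: fully open they stand 13 mm farther back than shut.
Start: joints at [-1.279, 0.521, -0.036, 1.599, 0.021, 1.021, -0.113], TCP at [0.221, 0.585, 0.211] pointing down, gripper open.
Joint ranges: [-2.91, 2.91], [-0.3, 2.13], [-1.5, 1.42], [0.17, 2.43], [-1.26, 4.41], [0.16, 1.93], [-2.52, 2.52]. Speed limits (rad/s): [1.89, 1.89, 2.39, 2.39, 3.01, 3.01, 3.01].

INTERFACE

Orientations are given as [roll, pitch, yaw] about the fixed x, y, z axes, in that order (R = Rz(yaw) Ry(pitch) Rx(roll)).
In Python, from workcell import observe, grab_frame, job_done gives the robot as it stands.
- The arm moves only by the tool move_arm, never from a script. Its argument "plan" is a list that holds one entry, the list of rows, each a list of 7 numbers: the shift along the tool's x, y, z each as a share of 0.02 m, from -1 to 1, then the turn, a rotation vector about the tool's x, y, z each as a share of 6 degrees, from -1 to 1, then the opening, from -1 (shut) to 1 (fully open). A call has exactly 10 rows; each row shifts and turns the commanded pose from where the row before left it, along the tool's axes as they then stand; what a row does not reach is not made up. A row lasts 1/10 s, in which the tool goes at most 50 mm and 8.59 degrees, less where a joint would pass 70% of its speed; a pose out of reach is approached as far as the arm can. A call with a number of a shift or a turn outside -1 to 1 is refused whole. A call with a gripper value outside its range is refused whole. The fingers move at their own pace and stop on an object; "grip_force" is the grip in N (left out, the last holds). Time passes only in rows, so rows that do not move let the fingers close, or fill a call up. It gives the time, the measured TCP pose, the force, the opening and the grip force at its end, in the units of the state.
- observe(): the state, without advancing time (a new reading comes with each control period).
- grab_frame(name): name is "scene" or "top" or "wrist"; returns a dict with "color" (384x512x3 uint8, red, green, blue), "intrinsics" (3x3 intrinsics, pixels), "k1" (the pictures are not rectified: a ray, as slopes to the right and down, at radius r is drawn at 1 + k1 r^2 times it, then the intrinsics apply), "position" and "orientation" of the camera in the world; the wrist camera has in their place "tool_from_camera" (4x4, takes a point from camera to tool coordinates, whose origin is the TCP and whose axes are the flange's). Camera axes: x right, y down, z forward; pixel columns grow to the right and rows downward; lengths in m; the calibration is good to about 2 mm. A picture is of the moment at which its call begins: read the wrist's pose just before it. There is no depth.
- job_done(): hands the job in; it is judged then, once.
The state is a dict: "clock": time; "qpos": joint angles; "qd": joint speeds; "joint_efforts": joint torques, N m; "position": TCP position; "tool_rot": TCP orientation; "force": force on the tool from outside, world axes, zero at the start; "moment": the same for the moment, N m; "grip_width": finger opening in m; "finger_force": force on a finger pad.
Only numpy, scipy, OpenCV 4.12 (cv2) and the standard library are available. Lean on these libraries where they do the work, as an engineer would, in place of code of your own. Each camera call takes 0.05 s, during which the arm holds its last target. There are 200 camera calls.

## Working session

There is one attempt and no reset: what is moved stays moved. The work goes in short steps, Python scripts to look and compute and a tool call to move; the robot and the scene stay as the last step left them, time stands still between calls to the robot, and variables do not carry over. Pictures are saved under pics/ and viewed, at most 10 in all, crops included, and the job is handed in when it is done.

Besides the shell and the picture viewer there is one more tool, called after ">>>" as name(argument=value, ...) on one line, values as JSON. move_arm: Moves the arm, as the interface text tells. Shift numbers are shares of 0.02 m and turn numbers shares of 6 degrees, none past 1 either way. Its arguments: {"type":"object","properties":{"plan":{"type":"array"},"grip_force":{"type":"number"}},"required":["plan"]}

```bash
mkdir -p pics; python3 - <<'E'
from workcell import observe, grab_frame
import cv2,pickle
s=observe(); print({k:s[k] for k in('clock','position','tool_rot','grip_width','qpos')})
d={}
for n in('scene','top'):
    f=grab_frame(n); d[n]=f
    cv2.imwrite(f'pics/{n}0.png',cv2.resize(f['color'][:,:,::-1],(800,600),interpolation=cv2.INTER_CUBIC))
    print(n,f['intrinsics'],f['k1'],f['position'],f['orientation'])
pickle.dump(d,open('f0.pkl','wb'))
E
```

```text
{'clock': 0.0, 'position': array([0.22112511, 0.58417786, 0.21001374]), 'tool_rot': array([-3.14041260e+00,  9.70736009e-05,  2.77978313e+00]), 'grip_width': 0.08515183031530679, 'qpos': array([-1.27921267,  0.52203529, -0.03632394,  1.60000466,  0.02121143,
        1.0211221 , -0.11281887])}
scene [[364.54222882   0.         249.38689817]
 [  0.         364.54222882 187.95638072]
 [  0.           0.           1.        ]] 0.024158038354696054 [ 1.22167262 -0.30250967  0.97218304] [-2.44400595 -0.00373605  1.16792116]
top [[497.11096717   0.         257.58960119]
 [  0.         497.11096717 195.20865544]
 [  0.           0.           1.        ]] 0.015501933840337937 [0.33712376 0.00922008 1.45708719] [-3.00520222 -0.00825067 -1.57551023]
```

View pics/top0.png

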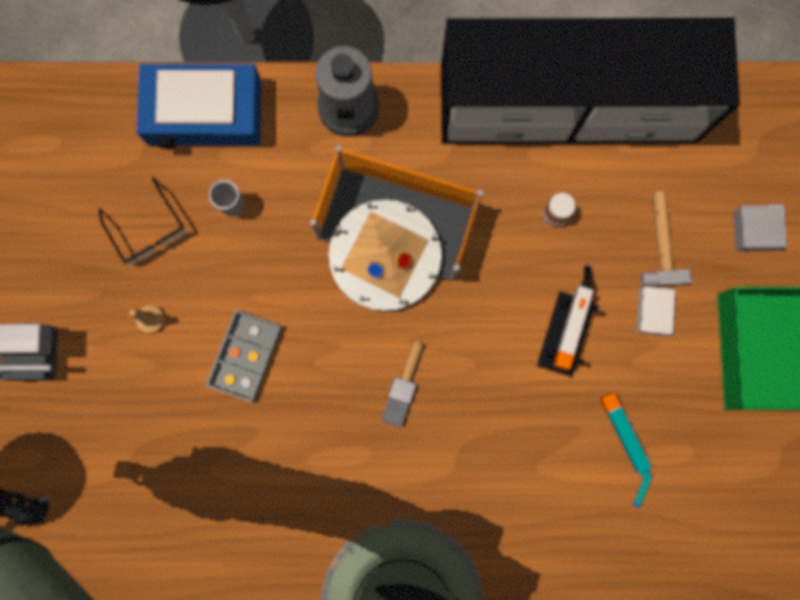

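View pics/scene0.png

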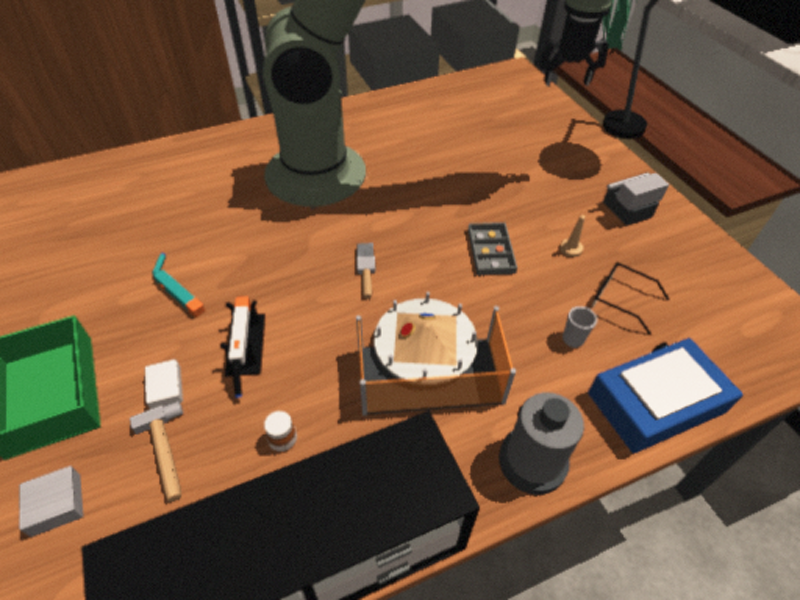

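```bash
cat > h.py <<'E'
import numpy as np,cv2,pickle
from scipy.spatial.transform import Rotation as R
from scipy.optimize import least_squares
def proj(f,P):
    P=np.atleast_2d(P); M=R.from_euler('xyz',f['orientation']).as_matrix()
    c=(P-f['position'])@M; s=c[:,:2]/c[:,2:]; r2=(s**2).sum(1,keepdims=True)
    s=s*(1+f['k1']*r2); K=f['intrinsics']; return s*[K[0,0],K[1,1]]+K[:2,2]
def onplane(f,uv,z):
    K=f['intrinsics']; d=(np.atleast_2d(uv)-K[:2,2])/[K[0,0],K[1,1]]; s=d.copy()
    for _ in range(5): s=d/(1+f['k1']*(s**2).sum(1,keepdims=True))
    M=R.from_euler('xyz',f['orientation']).as_matrix()
    v=np.c_[s,np.ones(len(s))]@M.T; return f['position']+v*((z-f['position'][2])/v[:,2:])
def crop(f,c0,r0,w,h,W,H):
    return cv2.resize(f['color'][r0:r0+h,c0:c0+w,::-1],(W,H),interpolation=cv2.INTER_CUBIC)
E
python3 - <<'E'
from h import *
d=pickle.load(open('f0.pkl','rb'))
cv2.imwrite('pics/A.png',np.hstack([crop(d['top'],332,160,80,120,400,600),crop(d['scene'],115,165,80,120,400,600)]))
cv2.imwrite('pics/B.png',np.hstack([crop(d['top'],195,90,120,180,400,600)[:400],crop(d['scene'],220,180,120,180,400,600)[:400]]))
E
```

```text
(no output)
```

View pics/A.png

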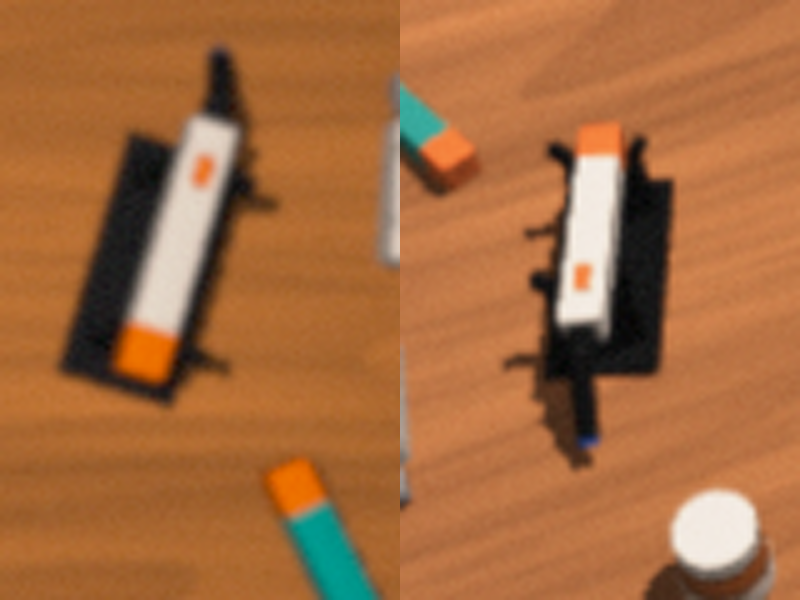

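View pics/B.png

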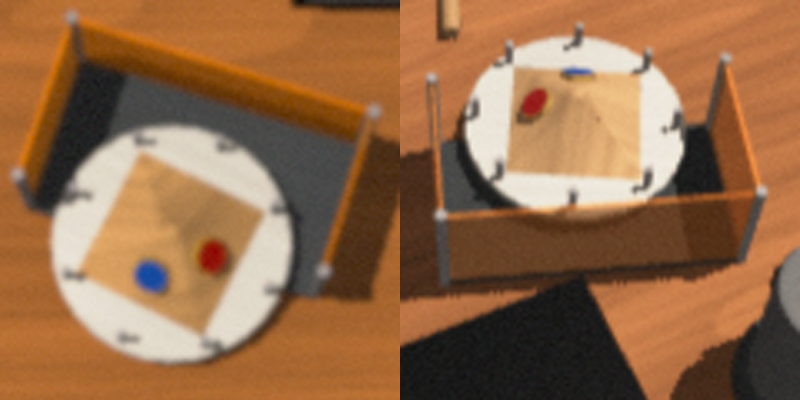

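```bash
cat > fit.py <<'E'
from h import *
d=pickle.load(open('f0.pkl','rb')); T,S=d['top'],d['scene']
def rz(a): return np.array([[np.cos(a),-np.sin(a),0],[np.sin(a),np.cos(a),0],[0,0,1]])
tx=lambda p,P: np.array(P)@rz(p[2]).T+[p[0],p[1],0]
b=10/3
ut=np.array([[72,17],[374,111],[17,175],[323,270]])/b+[195,90]
us=np.array([[361,190],[40,215],[325,58],[32,78]])/b+[220,180]
ord_=np.array([[.142,.133],[.142,-.133],[0,.133],[0,-.133]])
def res(p):
    P=tx(p,np.c_[ord_,np.full(4,p[3])]); return np.r_[(proj(T,P)-ut).ravel(),(proj(S,P)-us).ravel()]
r=least_squares(res,[.6,0,-.3,.115]); print('stand',r.x,np.abs(r.fun).max(),r.fun.round(1))
st=r.x
# disc by brooches
def rb(p):
    P=[]
    for a in(np.pi,1.5*np.pi): P.append([.039*np.cos(a),.039*np.sin(a),.057])
    P=tx(p,P); return np.r_[(proj(T,P)-(np.array([[152,277],[212,257]])/b+[195,90])).ravel(),(proj(S,P)-(np.array([[176,73],[135,101]])/b+[220,180])).ravel()]
r2=least_squares(rb,st[:3]); print('brooch fit',r2.x,r2.fun.round(1))
# disc outline ellipse
a=np.linspace(0,2*np.pi,60,endpoint=False)
hsvm=lambda f:cv2.cvtColor(f['color'],cv2.COLOR_RGB2HSV)
c=onplane(T,np.array([[172,243.]])/b+[195,90],.030);print('disc centre approx',c)
# lamp silhouette
B=np.array([[x,y,z] for x in(-.075,.075) for y in(-.013,.013) for z in(0,.026)])
def mask(f,c0,r0,w,h):
    H=hsvm(f); m=((H[...,1]<60)&(H[...,2]>140))|((H[...,0]<14)&(H[...,1]>190)&(H[...,2]>190))
    o=np.zeros(m.shape,np.uint8); o[r0:r0+h,c0:c0+w]=m[r0:r0+h,c0:c0+w]; 
    return cv2.morphologyEx(o,cv2.MORPH_CLOSE,np.ones((3,3)))
mt=mask(T,350,180,33,60); ms=mask(S,144,187,20,48)
def iou(p,pr=False):
    out=0
    for f,m in((T,mt),(S,ms)):
        u=proj(f,tx(p,B+[0,0,.048])); hull=cv2.convexHull((u*16*4+32).astype(np.int32).reshape(-1,1,2))
        g=np.zeros((384*4,512*4),np.uint8); cv2.fillConvexPoly(g,hull,1,shift=4)
        M=cv2.resize(m,None,fx=4,fy=4,interpolation=cv2.INTER_NEAREST)
        i=(g&M).sum()/max(1,(g|M).sum()); out-=i
        if pr: print('iou',i,m.sum())
    return out
from scipy.optimize import minimize
c0=onplane(T,np.array([[178,250.]])/5+[332,160],.074)[0]
q=minimize(iou,[c0[0],c0[1],-.22],method='Nelder-Mead',options=dict(initial_simplex=[[c0[0],c0[1],-.22],[c0[0]+.01,c0[1],-.22],[c0[0],c0[1]+.01,-.22],[c0[0],c0[1],-.1]],maxiter=120))
print('lamp',q.x,iou(q.x,True)); 
cb=onplane(T,np.array([[130,133],[62,370],[172,403.]])/5+[332,160],.008); print('cradle corners',cb, 'ctr',(cb[0]+cb[2])/2,'yaw',np.arctan2(*(cb[0]-cb[1])[[1,0]]),np.linalg.norm(cb[0]-cb[1]),np.linalg.norm(cb[2]-cb[1]))
E
python3 fit.py
```

```text
stand [ 0.63045622  0.03033613 -0.31342501  0.11026327] 0.8013153438095628 [-0.7 -0.1 -0.8 -0.2 -0.3 -0.5 -0.5 -0.2 -0.8  0.3 -0.4 -0.  -0.7 -0.1
 -0.8 -0.1]
brooch fit [ 0.63006933  0.02950668 -0.46706658] [-0.7 -0.7 -0.4 -0.7 -0.6 -0.9 -1.1 -0.1]
disc centre approx [[0.6283702 0.0281974 0.03     ]]
iou 0.7713310580204779 467
iou 0.6861063464837049 325
lamp [ 0.48743076 -0.31110007 -0.31477868] -1.4574374045041827
cradle corners [[ 0.56054189 -0.30026934  0.008     ]
 [ 0.4209529  -0.25609307  0.008     ]
 [ 0.40154592 -0.31955774  0.008     ]] ctr [ 0.4810439  -0.30991354  0.008     ] yaw -0.3065010718004586 0.14641253150852365 0.06636561218404312
```

White handle with orange tail at top (575,325), sitting in the black cradle, is the lamp. The turquoise one at (628,440) is the look-alike. Crop A confirms both. Crop B shows the stand's post tops and the two brooches (blue at (152,277), red at (212,257)). I'll move over the lamp now.

>>> move_arm(plan=[[[-0.9,-0.9,-0.05,0,0,0,1],[-0.9,-0.9,-0.05,0,0,0,1],[-0.9,-0.9,-0.05,0,0,0,1],[-0.9,-0.9,-0.05,0,0,0,1],[-0.9,-0.9,-0.05,0,0,0,1],[-0.9,-0.9,-0.05,0,0,0,1],[-0.9,-0.9,-0.05,0,0,0,1],[-0.9,-0.9,-0.05,0,0,0,1],[-0.9,-0.9,-0.05,0,0,0,1],[-0.9,-0.9,-0.05,0,0,0,1]]])

```text
clock: 1.1
position: [0.3261, 0.3513, 0.2205]
tool_rot: [-3.141, -0.0, 2.78]
force: [-0.1, 0.9, 0.3]
grip_width: 0.0853
finger_force: 0.0
```

>>> move_arm(plan=[[[-0.9,-0.9,-0.05,0,0,0,1],[-0.9,-0.9,-0.05,0,0,0,1],[-0.9,-0.9,-0.05,0,0,0,1],[-0.9,-0.9,-0.05,0,0,0,1],[-0.9,-0.9,-0.05,0,0,0,1],[-0.9,-0.9,-0.05,0,0,0,1],[-0.9,-0.9,-0.05,0,0,0,1],[-0.9,-0.9,-0.05,0,0,0,1],[-0.9,-0.9,-0.05,0,0,0,1],[-0.9,-0.9,-0.05,0,0,0,1]]])

```text
clock: 2.1
position: [0.4307, 0.1194, 0.2306]
tool_rot: [-3.141, -0.0, 2.78]
force: [0.6, 0.7, -0.2]
grip_width: 0.0853
finger_force: 0.0
```

>>> move_arm(plan=[[[-0.51,-0.96,0,0,0,0,1],[-0.51,-0.96,0,0,0,0,1],[-0.51,-0.96,0,0,0,0,1],[-0.51,-0.96,0,0,0,0,1],[-0.51,-0.96,0,0,0,0,1],[-0.51,-0.96,0,0,0,0,1],[-0.51,-0.96,0,0,0,0,1],[-0.51,-0.96,0,0,0,0,1],[-0.51,-0.96,0,0,0,0,1],[-0.51,-0.96,0,0,0,0,1]]])

```text
clock: 3.1
position: [0.4578, -0.0962, 0.2305]
tool_rot: [-3.141, -0.0, 2.78]
force: [1.8, 0.5, -0.1]
grip_width: 0.0853
finger_force: 0.0
```

>>> move_arm(plan=[[[-0.51,-0.96,0,0,0,0,1],[-0.51,-0.96,0,0,0,0,1],[-0.51,-0.96,0,0,0,0,1],[-0.51,-0.96,0,0,0,0,1],[-0.51,-0.96,0,0,0,0,1],[-0.51,-0.96,0,0,0,0,1],[-0.51,-0.96,0,0,0,0,1],[-0.51,-0.96,0,0,0,0,1],[-0.51,-0.96,0,0,0,0,1],[-0.51,-0.96,0,0,0,0,1]]])

```text
clock: 4.1
position: [0.4852, -0.3117, 0.2304]
tool_rot: [3.142, -0.001, 2.78]
force: [0.5, -0.1, 0.1]
grip_width: 0.0853
finger_force: 0.0
```

```bash
python3 - <<'E'
from h import *
from workcell import observe,grab_frame
s=observe(); f=grab_frame('wrist'); print(s['position'],s['tool_rot'],f['tool_from_camera'],f['k1'],f['intrinsics'])
A=np.eye(4);A[:3,:3]=R.from_euler('xyz',s['tool_rot']).as_matrix();A[:3,3]=s['position'];C=A@f['tool_from_camera']
f['position']=C[:3,3];f['orientation']=R.from_matrix(C[:3,:3]).as_euler('xyz'); f['s']=s
pickle.dump(f,open('w0.pkl','wb'))
im=crop(f,0,0,512,384,800,600)
def ln(pts,col):
    u=(proj(f,pts)+.5)*800/512; cv2.polylines(im,[u.astype(int)],True,col,1)
def tx(p,P):
    a=p[2];return np.array(P)@np.array([[np.cos(a),-np.sin(a),0],[np.sin(a),np.cos(a),0],[0,0,1]]).T+[p[0],p[1],0]
ln(tx([.4874,-.3111,-.3148],[[.075,.013,.074],[.075,-.013,.074],[-.075,-.013,.074],[-.075,.013,.074]]),(255,0,0))
ln(tx([.481,-.310,-.3065],[[.075,.035,.008],[.075,-.035,.008],[-.075,-.035,.008],[-.075,.035,.008]]),(0,255,0))
cv2.imwrite('pics/w0.png',im)
E
```

```text
[ 0.4852418  -0.31174322  0.23035333] [ 3.14153556e+00 -5.21531090e-04  2.77979327e+00] [[-1.29686756e-04 -9.59577109e-01 -2.81445830e-01  7.19122735e-02]
 [ 9.99999992e-01 -1.24007123e-04 -3.79908233e-05 -5.93559825e-04]
 [ 1.55383667e-06 -2.81445833e-01  9.59577117e-01 -1.62435308e-01]
 [ 0.00000000e+00  0.00000000e+00  0.00000000e+00  1.00000000e+00]] -0.04701810766377747 [[304.04074992   0.         261.52022523]
 [  0.         304.04074992 187.91929095]
 [  0.           0.           1.        ]]
```

View pics/w0.png

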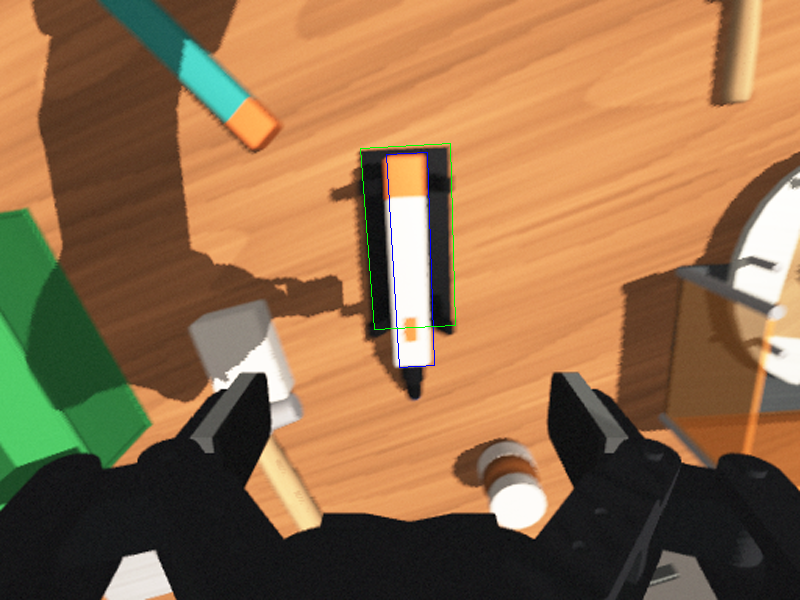

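The wrist view shows the white lamp in its cradle at tail (405,155) to nose end (412,366), neck tip at (414,395). The fits are close, with yaw slightly too negative. I'll refit from the corners.

```bash
python3 - <<'E'
from h import *
f=pickle.load(open('w0.pkl','rb'))
def P(uv,z): return onplane(f,np.array(uv,float)*.64-.5+.32,z)
L=P([[383.5,156],[427,153.5],[433.5,366],[392.5,367]],.074); print(L.round(4))
print('ctr',L.mean(0),'yaw',[np.arctan2(*(b-a)[[1,0]]) for a,b in((L[0],L[3]),(L[1],L[2]))],np.linalg.norm(L[0]-L[3]),np.linalg.norm(L[1]-L[2]),np.linalg.norm(L[0]-L[1]),np.linalg.norm(L[2]-L[3]))
C=P([[361,150],[451,146],[453.5,332]],.008);print((C[0]+C[2])/2,np.arctan2(*(C[2]-C[1])[[1,0]]),np.linalg.norm(C[2]-C[1]),np.linalg.norm(C[0]-C[1]))
E
```

```text
[[ 0.4124 -0.3024  0.074 ]
 [ 0.4209 -0.2755  0.074 ]
 [ 0.563  -0.3226  0.074 ]
 [ 0.5531 -0.3509  0.074 ]]
ctr [ 0.48734147 -0.3128412   0.074     ] yaw [np.float64(-0.33231027982848327), np.float64(-0.31963230535477477)] 0.1488712858396132 0.1497010653967371 0.028170950549538 0.030059649129546128
[ 0.4848889  -0.31156516  0.008     ] -0.3239072993013589 0.15420513715998194 0.07008174930493173
```

>>> move_arm(plan=[[[-0.3,0,0.9,0,0,-0.2,1],[-0.3,0,1,0,0,-0.2,1],[0,0,1,0,0,0,1],[0,0,1,0,0,0,1],[0,0,1,0,0,0,1],[0,0,1,0,0,0,1],[0,0,1,0,0,0,1],[0,0,1,0,0,0,1],[0,0,0.9,0,0,0,1],[0,0,0.6,0,0,0,1]]], grip_force=60)

```text
clock: 5.15
position: [0.4961, -0.3146, 0.0412]
tool_rot: [3.141, -0.002, 2.822]
force: [0.3, -0.4, -0.2]
grip_width: 0.0855
finger_force: 0.0
```

>>> move_arm(plan=[[[0,0,0,0,0,0,1],[0,0,0,0,0,0,-1],[0,0,0,0,0,0,-1],[0,0,0,0,0,0,-1],[0,0,0,0,0,0,-1],[0,0,0,0,0,0,-1],[0,0,0,0,0,0,-1],[0,0,0,0,0,0,-1],[0,0,0,0,0,0,-1],[0,0,0,0,0,0,-1]]], grip_force=60)

```text
clock: 6.15
position: [0.4969, -0.3153, 0.0434]
tool_rot: [-3.142, 0.001, 2.822]
force: [-1.8, 2.1, 11.0]
grip_width: 0.0243
finger_force: 58.9
```

```bash
sed -i 's#/b+\[195,90\]#/b+[194.65,89.65]#g; s#/b+\[220,180\]#/b+[219.65,179.65]#g' fit.py; cat >> fit.py <<'E'
q=onplane(T,np.array([[143,152],[264,212],[205,333],[80,273]])/b+[194.65,89.65],.030)
print('pyr',q.mean(0),[np.arctan2(*(q[i]-q[j])[[0,1]][::1]*np.array([1,-1])) for i,j in((1,0),(2,3))],[np.arctan2(*(q[i]-q[j])[[1,0]]) for i,j in((1,2),(0,3))],np.linalg.norm(q-np.roll(q,1,0),axis=1))
E
python3 fit.py | grep -v cradle
```

```text
stand [ 0.63048213  0.03032471 -0.31314749  0.11211431] 0.46260287231027064 [-0.4 -0.  -0.4 -0.  -0.1 -0.3 -0.1  0.  -0.3  0.3 -0.1 -0.  -0.3 -0.1
 -0.5 -0.1]
brooch fit [ 0.63001006  0.02976311 -0.46727737] [-0.5 -0.3 -0.2 -0.3 -0.2 -0.6 -0.7  0.2]
disc centre approx [[0.62941517 0.02921857 0.03      ]]
iou 0.7713310580204779 467
iou 0.6861063464837049 325
lamp [ 0.48743076 -0.31110007 -0.31477868] -1.4574374045041827
 [ 0.4209529  -0.25609307  0.008     ]
 [ 0.40154592 -0.31955774  0.008     ]] ctr [ 0.4810439  -0.30991354  0.008     ] yaw -0.3065010718004586 0.14641253150852365 0.06636561218404312
pyr [0.63018929 0.02831592 0.03      ] [np.float64(-0.47262608878818585), np.float64(-0.4554106785809159)] [np.float64(-0.4535826187190756), np.float64(-0.46938252235211136)] [0.12157264 0.11954372 0.11950308 0.121443  ]
```

>>> move_arm(plan=[[[0,0,-0.3,0,0,0,-1],[0,0,-0.6,0,0,0,-1],[0,0,-0.8,0,0,0,-1],[0,0,-0.8,0,0,0,-1],[0,0,-0.8,0,0,0,-1],[0,0,-0.8,0,0,0,-1],[0,0,-0.7,0,0,0,-1],[0,0,-0.6,0,0,0,-1],[0,0,-0.4,0,0,0,-1],[0,0,-0.2,0,0,0,-1]]])

```text
clock: 7.15
position: [0.4968, -0.3152, 0.1634]
tool_rot: [-3.142, 0.001, 2.822]
force: [0.4, 0.0, -1.9]
grip_width: 0.0244
finger_force: 59.6
```

>>> move_arm(plan=[[[0,0,-0.75,0,0,0.7,-1],[0,0,-0.75,0,0,0.7,-1],[0.54,0.92,0,0,0,0,-1],[0.54,0.92,0,0,0,0,-1],[0.54,0.92,0,0,0,0,-1],[0.54,0.92,0,0,0,0,-1],[0.54,0.92,0,0,0,0,-1],[0.54,0.92,0,0,0,0,-1],[0.54,0.92,0,0,0,0,-1],[0.54,0.92,0,0,0,0,-1]]])

```text
clock: 8.15
position: [0.4853, -0.1439, 0.1923]
tool_rot: [-3.141, -0.001, 2.675]
force: [-0.7, 0.4, -1.5]
grip_width: 0.0239
finger_force: 59.6
```

>>> move_arm(plan=[[[0.54,0.92,0,0,0,0,-1],[0.54,0.92,0,0,0,0,-1],[0.54,0.92,0,0,0,0,-1],[0.54,0.92,0,0,0,0,-1],[0.54,0.92,0,0,0,0,-1],[0.54,0.92,0,0,0,0,-1],[0.54,0.92,0,0,0,0,-1],[0.54,0.92,0,0,0,0,-1],[0.54,0.92,0,0,0,0,-1],[0.54,0.92,0,0,0,0,-1]]])

```text
clock: 9.15
position: [0.4716, 0.069, 0.1924]
tool_rot: [-3.141, -0.0, 2.675]
force: [-0.1, -0.7, -2.6]
grip_width: 0.024
finger_force: 59.6
```

>>> move_arm(plan=[[[0.54,0.92,0,0,0,0,-1],[0.54,0.92,0,0,0,0,-1],[0,0,0.5,0,0,0,-1],[0,0,0.8,0,0,0,-1],[0,0,0.8,0,0,0,-1],[0,0,0.8,0,0,0,-1],[0,0,0.6,0,0,0,-1],[0,0,0.4,0,0,0,-1],[0,0,0.15,0,0,0,-1],[0,0,0,0,0,0,-1]]])

```text
clock: 10.15
position: [0.4692, 0.1106, 0.1115]
tool_rot: [-3.141, -0.0, 2.675]
force: [0.9, 0.4, -1.8]
grip_width: 0.0241
finger_force: 59.5
```

```bash
cat > look.py <<'E'
import sys
from h import *
from workcell import observe,grab_frame
s=observe(); name=sys.argv[1]; yaw=float(sys.argv[2]); ax=np.array([.630,.0297])
print(s['clock'],s['position'],s['tool_rot'])
M=R.from_euler('xyz',s['tool_rot']).as_matrix()
# lamp frame: origin at TCP + .010 tool x(back) ; lamp x=-tool x, z=-tool z
o=s['position']+M@[.010,0,-.0046]; L=np.c_[-M[:,0],M[:,1],-M[:,2]]
pt=lambda p:o+L@np.array(p)
u=np.array([np.cos(yaw),np.sin(yaw)]); br=np.r_[ax-.039*u,.057]
spot=pt([.1511,0,-.0598]); nose=pt([.1254,0,-.0291]); print('spot-brooch',(spot-br).round(4))
ims=[]
for n,w in(('top',None),('scene',None)):
    f=grab_frame(n); pickle.dump(f,open(f'{name}_{n}.pkl','wb'))
    c=proj(f,(br+nose)/2)[0]; c0,r0=int(c[0])-50,int(c[1])-60; I=crop(f,c0,r0,100,150,400,600)
    bx=[pt(p) for p in([.075,.013,.026],[.075,-.013,.026],[-.075,-.013,.026],[-.075,.013,.026])]
    for P,col in((spot,(0,255,0)),(br,(255,0,255)),(nose,(0,255,255)))  :
        q=(proj(f,P)[0]-[c0,r0]+.5)*4; cv2.circle(I,tuple(q.astype(int)),3,col,1)
    q=(proj(f,bx)-[c0,r0]+.5)*4; cv2.polylines(I,[q.astype(int)],True,(255,0,0),1)
    ims.append(I)
cv2.imwrite(f'pics/{name}.png',np.hstack(ims))
E
python3 look.py blue -0.465
```

```text
10.15 [0.46921954 0.11056764 0.11148107] [-3.14127854e+00 -1.80934418e-04  2.67482560e+00]
spot-brooch [ 0.0001 -0.0001 -0.0007]
```

View pics/blue.png

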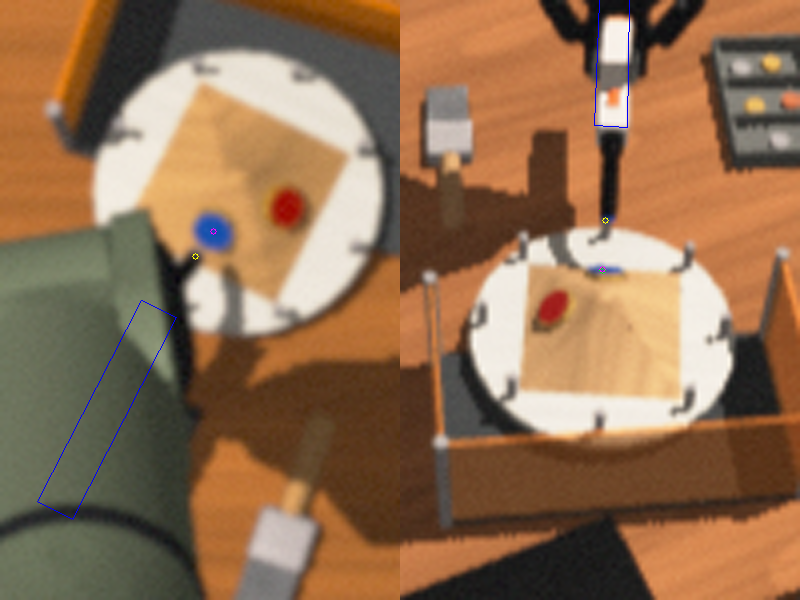

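The overlay puts the modelled spot on the blue brooch (scene (603,268)) and the modelled nose on the real lens (605,220). Holding here.

>>> move_arm(plan=[[[0,0,0,0,0,0,-1],[0,0,0,0,0,0,-1],[0,0,0,0,0,0,-1],[0,0,0,0,0,0,-1],[0,0,0,0,0,0,-1],[0,0,0,0,0,0,-1],[0,0,0,0,0,0,-1],[0,0,0,0,0,0,-1],[0,0,0,0,0,0,-1],[0,0,0,0,0,0,-1]]])

```text
clock: 11.25
position: [0.4692, 0.1107, 0.1116]
tool_rot: [-3.142, 0.0, 2.675]
force: [-0.6, 0.6, -2.1]
grip_width: 0.0239
finger_force: 59.5
```

>>> move_arm(plan=[[[0,0,0,0,0,0,-1],[0,0,0,0,0,0,-1],[0,0,0,0,0,0,-1],[0,0,0,0,0,0,-1],[0,0,0,0,0,0,-1],[0,0,0,0,0,0,-1],[0,0,0,0,0,0,-1],[0,0,0,0,0,0,-1],[0,0,0,0,0,0,-1],[0,0,0,0,0,0,-1]]])

```text
clock: 12.25
position: [0.4692, 0.1107, 0.1116]
tool_rot: [-3.142, 0.0, 2.675]
force: [-0.0, 0.1, -1.9]
grip_width: 0.0242
finger_force: 59.5
```

>>> move_arm(plan=[[[0,0,0,0,0,0,-1],[0,0,0,0,0,0,-1],[0,0,0,0,0,0,-1],[0,0,0,0,0,0,-1],[0,0,0,0,0,0,-1],[0,0,0,0,0,0,-1],[0,0,0,0,0,0,-1],[0,0,0,0,0,0,-1],[0,0,0,0,0,0,-1],[0,0,0,0,0,0,-1]]])

```text
clock: 13.25
position: [0.4692, 0.1107, 0.1116]
tool_rot: [-3.142, -0.0, 2.675]
force: [0.4, -0.1, -1.5]
grip_width: 0.0242
finger_force: 59.5
```

>>> move_arm(plan=[[[0.66,0,0,0,0,0,-1],[0.66,0,0,0,0,0,-1],[-0.04,-0.9,0,0,0,-0.83,-1],[-0.04,-0.9,0,0,0,-0.83,-1],[-0.04,-0.9,0,0,0,-0.83,-1],[-0.04,-0.9,0,0,0,-0.83,-1],[-0.04,-0.9,0,0,0,-0.83,-1],[-0.04,-0.9,0,0,0,-0.83,-1],[0,0,0,0,0,0,-1],[0,0,0,0,0,0,-1]]])

```text
clock: 14.25
position: [0.4234, 0.0184, 0.1117]
tool_rot: [3.141, -0.0, -3.088]
force: [0.2, -0.2, -1.7]
grip_width: 0.0248
finger_force: 59.6
```

```bash
cat > polar.py <<'E'
from workcell import observe
import numpy as np
s=observe(); p=s['position'][:2]-[.630,.0297]; print(s['clock'],'r',np.hypot(*p),'phi',np.arctan2(-p[1],-p[0]),'lampyaw',(s['tool_rot'][2]-np.pi+np.pi)%(2*np.pi)-np.pi,'z',s['position'][2],s['force'],s['qpos'].round(2))
E
python3 polar.py
```

```text
14.25 r 0.20690186989224024 phi 0.05481996935746786 lampyaw 0.0533985979069147 z 0.11167447078859508 [ 0.16617262 -0.17801157 -1.65247598] [-0.28  0.37  0.11  2.2  -0.08  0.57  1.52]
```

>>> move_arm(plan=[[[-0.05,-0.95,0,0,0,-0.88,-1],[-0.05,-0.95,0,0,0,-0.88,-1],[-0.05,-0.95,0,0,0,-0.88,-1],[-0.05,-0.95,0,0,0,-0.88,-1],[-0.05,-0.95,0,0,0,-0.88,-1],[-0.05,-0.95,0,0,0,-0.88,-1],[0,0,0.5,0,0,0,-1],[0,0,0.7,0,0,0,-1],[0,0,0.5,0,0,0,-1],[0,0,0.25,0,0,0,-1]]])

```text
clock: 15.25
position: [0.4606, -0.0873, 0.0716]
tool_rot: [3.141, -0.001, -2.534]
force: [0.4, 0.5, -1.2]
grip_width: 0.0244
finger_force: 59.6
```

```bash
python3 polar.py
```

```text
15.25 r 0.20587217948713984 phi 0.6046233819135254 lampyaw 0.6079544080350958 z 0.07156609230924223 [ 0.3751054   0.54608701 -1.19630525] [ 0.08  0.5  -0.02  2.11  0.02  0.53  2.22]
```

>>> move_arm(plan=[[[-0.01,0.36,0,0,0,0.333,-1],[-0.01,0.36,0,0,0,0.333,-1],[-0.01,0.36,0,0,0,0.333,-1],[-0.01,0.36,0,0,0,0.333,-1],[-0.01,0.36,0,0,0,0.333,-1],[-0.01,0.36,0,0,0,0.333,-1],[-0.014,0.54,0,0,0,0.5,-1],[-0.014,0.54,0,0,0,0.5,-1],[-0.014,0.54,0,0,0,0.5,-1],[-0.014,0.54,0,0,0,0.5,-1]]])

```text
clock: 16.25
position: [0.4281, -0.0082, 0.0727]
tool_rot: [3.142, 0.0, -2.955]
force: [0.5, -0.1, -2.6]
grip_width: 0.0242
finger_force: 59.6
```

>>> move_arm(plan=[[[-0.014,0.54,0,0,0,0.5,-1],[-0.014,0.54,0,0,0,0.5,-1],[-0.014,0.54,0,0,0,0.5,-1],[-0.014,0.54,0,0,0,0.5,-1],[-0.014,0.54,0,0,0,0.5,-1],[-0.014,0.54,0,0,0,0.5,-1],[-0.014,0.54,0,0,0,0.5,-1],[-0.014,0.54,0,0,0,0.5,-1],[-0.014,0.54,0,0,0,0.5,-1],[-0.014,0.54,0,0,0,0.5,-1]]])

```text
clock: 17.25
position: [0.4358, 0.0984, 0.0727]
tool_rot: [3.142, -0.0, 2.805]
force: [0.1, -0.3, -1.5]
grip_width: 0.0241
finger_force: 59.7
```

```bash
python3 polar.py; python3 look.py push -0.9
```

```text
17.25 r 0.2059763898484621 phi -0.3402111793449531 lampyaw -0.3366315267769666 z 0.07265216227007307 [ 0.1207598  -0.26148369 -1.49142215] [-0.56  0.49  0.26  2.18 -0.26  0.5   1.14]
17.25 [0.43582931 0.09843147 0.07265216] [ 3.14154950e+00 -8.11574374e-05  2.80496113e+00]
spot-brooch [-0.0368 -0.0084 -0.0396]
```

View pics/push.png

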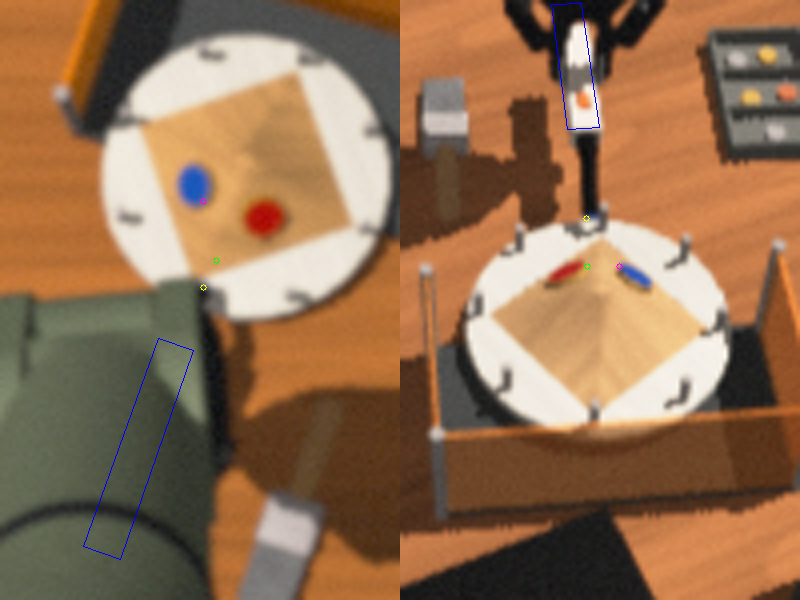

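The lamp's neck pushes the pin cleanly at scene (600,222). The disc has turned about 45° and no brooch is touched. I'll push the rest, slowing at the end.

>>> move_arm(plan=[[[-0.014,0.54,0,0,0,0.5,-1],[-0.014,0.54,0,0,0,0.5,-1],[-0.014,0.54,0,0,0,0.5,-1],[-0.014,0.54,0,0,0,0.5,-1],[-0.014,0.54,0,0,0,0.5,-1],[-0.014,0.54,0,0,0,0.5,-1],[-0.014,0.54,0,0,0,0.5,-1],[-0.01,0.36,0,0,0,0.333,-1],[-0.01,0.36,0,0,0,0.333,-1],[-0.01,0.36,0,0,0,0.333,-1]]])

```text
clock: 18.35
position: [0.4879, 0.1783, 0.0725]
tool_rot: [-3.141, -0.0, 2.336]
force: [-0.5, -0.5, -1.5]
grip_width: 0.0239
finger_force: 59.6
```

>>> move_arm(plan=[[[-0.01,0.36,0,0,0,0.333,-1],[-0.01,0.36,0,0,0,0.333,-1],[-0.01,0.27,0,0,0,0.25,-1],[0,0.18,0,0,0,0.167,-1],[0,0.18,0,0,0,0.167,-1],[0,0.18,0,0,0,0.167,-1],[0,0.18,0,0,0,0.167,-1],[0,0,0,0,0,0,-1],[0,0,0,0,0,0,-1],[0,0,0,0,0,0,-1]]])

```text
clock: 19.35
position: [0.5148, 0.1997, 0.0726]
tool_rot: [-3.142, 0.0, 2.17]
force: [-0.2, -0.5, -2.1]
grip_width: 0.0246
finger_force: 59.6
```

```bash
python3 polar.py; python3 look.py push2 -0.313
```

```text
19.35 r 0.2053592895763171 phi -0.9750348564428899 lampyaw -0.9712225485292096 z 0.07260094013606679 [-0.22760451 -0.46170795 -2.07913069] [-0.8   0.65  0.46  1.92 -0.45  0.67  0.53]
19.35 [0.51476485 0.19968029 0.07260094] [-3.14153631e+00  3.71875855e-05  2.17037011e+00]
spot-brooch [ 0.0015  0.0415 -0.0396]
```

View pics/push2.png

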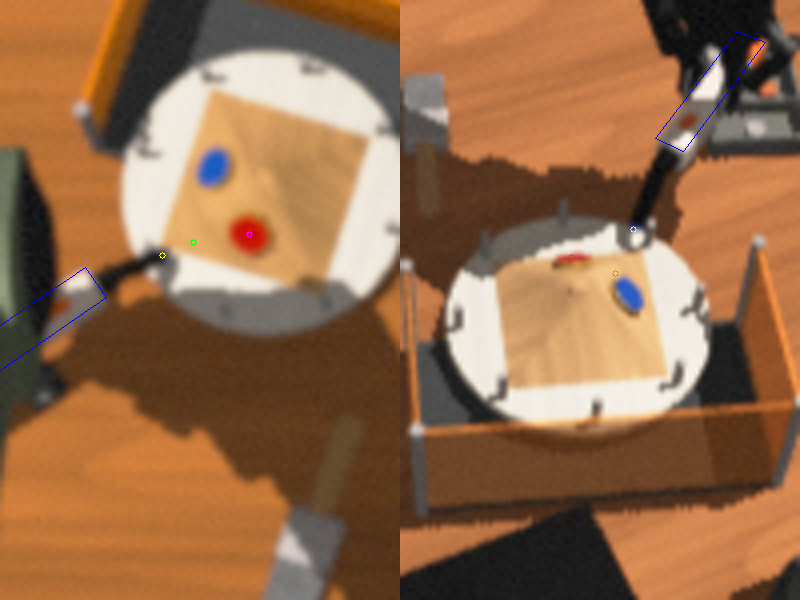

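Red faces out at (248,235) top, on the predicted point. I'll back off, lift and go to the red cure pose.

>>> move_arm(plan=[[[0,-0.18,0,0,0,-0.167,-1],[0,0,-0.4,0,0,0,-1],[0,0,-0.8,0,0,0,-1],[0,0,-0.78,0,0,0,-1],[-0.03,-0.82,0,0,0,-0.767,-1],[-0.03,-0.82,0,0,0,-0.767,-1],[-0.03,-0.82,0,0,0,-0.767,-1],[-0.03,-0.82,0,0,0,-0.767,-1],[-0.03,-0.82,0,0,0,-0.767,-1],[-0.03,-0.82,0,0,0,-0.767,-1]]])

```text
clock: 20.45
position: [0.4474, 0.1237, 0.1128]
tool_rot: [3.141, 0.0, 2.673]
force: [0.6, 0.4, -2.5]
grip_width: 0.0244
finger_force: 59.7
```

>>> move_arm(plan=[[[-0.03,-0.82,0,0,0,-0.767,-1],[-0.03,-0.82,0,0,0,-0.767,-1],[-0.4,0,0,0,0,0,-1],[-0.5,0,0,0,0,0,-1],[-0.25,0,0,0,0,0,-1],[-0.1,0,0,0,0,0,-1],[0,0,0,0,0,0,-1],[0,0,0,0,0,0,-1],[0,0,0,0,0,0,-1],[0,0,0,0,0,0,-1]]])

```text
clock: 21.45
position: [0.4588, 0.0864, 0.1122]
tool_rot: [-3.142, -0.0, 2.83]
force: [0.7, 1.1, -2.3]
grip_width: 0.0244
finger_force: 59.6
```

```bash
python3 polar.py; sed -e "s/('top',None),//" -e "s/int(c\[0\])-50,int(c\[1\])-60; I=crop(f,c0,r0,100,150,400,600)/int(c[0])-50,int(c[1])-60; I=crop(f,c0,r0,100,75,800,600)/" -e 's/+.5)\*4/+.5)*8/g' look.py > look8.py; python3 look8.py red -0.313
python3 - <<'E'
import sys; sys.path.insert(0,'.')
from h import *
from workcell import grab_frame
b=pickle.load(open('blue_scene.pkl','rb')); r=pickle.load(open('red_scene.pkl','rb')); t=grab_frame('top'); pickle.dump(t,open('red_top.pkl','wb'))
for n,f in(('red top',t),):
    H=cv2.cvtColor(f['color'],cv2.COLOR_RGB2HSV)
    for c,m in(('red',((H[...,0]<5)|(H[...,0]>174))&(H[...,1]>200)),('blue',(H[...,0]>100)&(H[...,0]<125)&(H[...,1]>150))):
        m[:90]=m[200:]=0; m[:,:190]=m[:,320:]=0
        v,u=np.nonzero(m); q=onplane(f,[[u.mean(),v.mean()]],.057)[0]; d=q[:2]-[.630,.0297]; print(c,len(u),q,'yaw',np.arctan2(-d[1],-d[0]),np.hypot(*d))
E
```

```text
21.45 r 0.18033725964507555 phi -0.32005172526035885 lampyaw -0.3111334472656968 z 0.11220915157059158 [ 0.67059725  1.1064693  -2.28143992] [-0.56  0.45  0.32  2.11 -0.24  0.62  1.19]
21.45 [0.45882042 0.08643693 0.11220915] [-3.14157365e+00 -1.11289699e-04  2.83045921e+00]
spot-brooch [ 0.0002  0.0015 -0.    ]Traceback (most recent call last):
  File "look8.py", line 13, in <module>
    for n,w in(('scene',None)):
        ^^^
ValueError: too many values to unpack (expected 2)
Traceback (most recent call last):
FileNotFoundError: [Errno 2] No such file or directory: 'red_scene.pkl'
```

```bash
sed -i "s/(('scene',None))/(('scene',None),)/" look8.py; python3 look8.py red -0.313
python3 - <<'E'
from h import *
from workcell import grab_frame
t=grab_frame('top'); b=pickle.load(open('f0.pkl','rb'))['top']
for n,f in(('now',t),('start',b)):
    H=cv2.cvtColor(f['color'],cv2.COLOR_RGB2HSV)
    for c,m in(('red',((H[...,0]<5)|(H[...,0]>174))&(H[...,1]>200)),('blue',(H[...,0]>100)&(H[...,0]<125)&(H[...,1]>150))):
        m[:90]=m[200:]=0; m[:,:190]=m[:,320:]=0
        v,u=np.nonzero(m); q=onplane(f,[[u.mean(),v.mean()]],.057)[0]; d=q[:2]-[.630,.0297]; print(n,c,len(u),q,'yaw',np.arctan2(-d[1],-d[0]),np.hypot(*d))
E
```

```text
21.45 [0.45882042 0.08643693 0.11220915] [-3.14157365e+00 -1.11289699e-04  2.83045921e+00]
spot-brooch [ 0.0002  0.0015 -0.    ]
now red 33 [0.59243085 0.04086886 0.057     ] yaw -0.2889668753273484 0.03919418465560657
now blue 26 [0.64214491 0.06719082 0.057     ] yaw -1.8840723545518998 0.03940888794773667
start red 32 [ 0.61225195 -0.00632738  0.057     ] yaw 1.113064718932991 0.040161737252924386
start blue 36 [0.59503971 0.04723563 0.057     ] yaw -0.46491637039094036 0.039111634506409663
```

View pics/red.png

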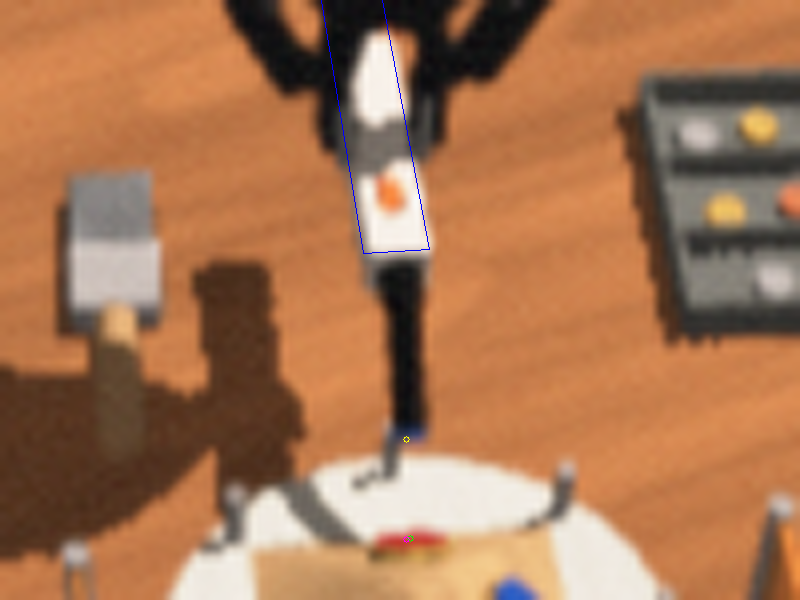

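The nose (408,437) and spot (410,538) sit on their predicted points, and the measured red yaw is right. I'll hold three seconds, then return to above the cradle.

>>> move_arm(plan=[[[0,0,0,0,0,0,-1],[0,0,0,0,0,0,-1],[0,0,0,0,0,0,-1],[0,0,0,0,0,0,-1],[0,0,0,0,0,0,-1],[0,0,0,0,0,0,-1],[0,0,0,0,0,0,-1],[0,0,0,0,0,0,-1],[0,0,0,0,0,0,-1],[0,0,0,0,0,0,-1]]])

```text
clock: 22.55
position: [0.459, 0.0863, 0.1122]
tool_rot: [3.142, 0.0, 2.83]
force: [-0.1, 0.1, -0.9]
grip_width: 0.0241
finger_force: 59.6
```

>>> move_arm(plan=[[[0,0,0,0,0,0,-1],[0,0,0,0,0,0,-1],[0,0,0,0,0,0,-1],[0,0,0,0,0,0,-1],[0,0,0,0,0,0,-1],[0,0,0,0,0,0,-1],[0,0,0,0,0,0,-1],[0,0,0,0,0,0,-1],[0,0,0,0,0,0,-1],[0,0,0,0,0,0,-1]]])

```text
clock: 23.55
position: [0.459, 0.0863, 0.1122]
tool_rot: [-3.142, 0.0, 2.83]
force: [0.4, 0.3, -2.4]
grip_width: 0.0241
finger_force: 59.6
```

>>> move_arm(plan=[[[0,0,0,0,0,0,-1],[0,0,0,0,0,0,-1],[0,0,0,0,0,0,-1],[0,0,0,0,0,0,-1],[0,0,0,0,0,0,-1],[0,0,0,0,0,0,-1],[0,0,0,0,0,0,-1],[0,0,0,0,0,0,-1],[0,0,0,0,0,0,-1],[0,0,0,0,0,0,-1]]])

```text
clock: 24.55
position: [0.459, 0.0863, 0.1122]
tool_rot: [-3.142, -0.0, 2.83]
force: [-0.1, -0.1, -2.6]
grip_width: 0.0241
finger_force: 59.6
```

>>> move_arm(plan=[[[0,0,-0.6,0,0,0.08,-1],[0,0,-0.8,0,0,0,-1],[0,0,-0.9,0,0,0,-1],[0,0,-0.9,0,0,0,-1],[0,0,-0.85,0,0,0,-1],[-0.406,-0.924,0,0,0,0,-1],[-0.406,-0.924,0,0,0,0,-1],[-0.406,-0.924,0,0,0,0,-1],[-0.406,-0.924,0,0,0,0,-1],[-0.406,-0.924,0,0,0,0,-1]]])

```text
clock: 25.55
position: [0.4685, -0.015, 0.1941]
tool_rot: [3.141, 0.0, 2.821]
force: [0.3, 0.1, -1.3]
grip_width: 0.0242
finger_force: 59.6
```

>>> move_arm(plan=[[[-0.406,-0.924,0,0,0,0,-1],[-0.406,-0.924,0,0,0,0,-1],[-0.406,-0.924,0,0,0,0,-1],[-0.406,-0.924,0,0,0,0,-1],[-0.406,-0.924,0,0,0,0,-1],[-0.406,-0.924,0,0,0,0,-1],[-0.406,-0.924,0,0,0,0,-1],[-0.406,-0.924,0,0,0,0,-1],[-0.406,-0.924,0,0,0,0,-1],[-0.406,-0.924,0,0,0,0,-1]]])

```text
clock: 26.55
position: [0.4875, -0.216, 0.1941]
tool_rot: [3.142, 0.0, 2.821]
force: [-0.7, -0.8, -0.9]
grip_width: 0.0244
finger_force: 59.6
```

>>> move_arm(plan=[[[-0.406,-0.924,0,0,0,0,-1],[-0.406,-0.924,0,0,0,0,-1],[-0.406,-0.924,0,0,0,0,-1],[-0.406,-0.924,0,0,0,0,-1],[-0.406,-0.924,0,0,0,0,-1],[0,0,1,0,0,0,-1],[0,0,1,0,0,0,-1],[0,0,1,0,0,0,-1],[0,0,0.8,0,0,0,-1],[0,0,0.5,0,0,0,-1]]])

```text
clock: 27.55
position: [0.4967, -0.3154, 0.1069]
tool_rot: [3.142, -0.001, 2.822]
force: [0.6, -0.6, -1.9]
grip_width: 0.0241
finger_force: 59.6
```

>>> move_arm(plan=[[[0,0,0.4,0,0,0,-1],[0,0,0.5,0,0,0,-1],[0,0,0.5,0,0,0,-1],[0,0,0.5,0,0,0,-1],[0,0,0.4,0,0,0,-1],[0,0,0.35,0,0,0,-1],[0,0,0.25,0,0,0,-1],[0,0,0.15,0,0,0,-1],[0,0,0,0,0,0,-1],[0,0,0,0,0,0,-1]]])

```text
clock: 28.55
position: [0.4971, -0.3157, 0.0464]
tool_rot: [-3.141, 0.0, 2.822]
force: [0.3, -0.0, -1.4]
grip_width: 0.0239
finger_force: 59.6
```

No contact yet. I'll lower slowly, about 3 mm more.

>>> move_arm(plan=[[[0,0,0.05,0,0,0,-1],[0,0,0.05,0,0,0,-1],[0,0,0.04,0,0,0,-1],[0,0,0,0,0,0,-1],[0,0,0,0,0,0,-1],[0,0,0,0,0,0,-1],[0,0,0,0,0,0,-1],[0,0,0,0,0,0,-1],[0,0,0,0,0,0,-1],[0,0,0,0,0,0,-1]]])

```text
clock: 29.55
position: [0.497, -0.3156, 0.0435]
tool_rot: [3.142, 0.0, 2.822]
force: [-0.4, 0.2, 1.1]
grip_width: 0.0244
finger_force: 59.9
```

>>> move_arm(plan=[[[0,0,0,0,0,0,-0.2],[0,0,0,0,0,0,-0.1],[0,0,0,0,0,0,0],[0,0,0,0,0,0,0.3],[0,0,0,0,0,0,0.6],[0,0,0,0,0,0,1],[0,0,0,0,0,0,1],[0,0,0,0,0,0,1],[0,0,0,0,0,0,1],[0,0,0,0,0,0,1]]])

```text
clock: 30.55
position: [0.497, -0.3156, 0.0434]
tool_rot: [-3.142, 0.0, 2.822]
force: [-0.6, 0.4, 0.4]
grip_width: 0.0857
finger_force: 0.0
```

>>> move_arm(plan=[[[0,0,-0.5,0,0,0,1],[0,0,-0.9,0,0,0,1],[0,0,-1,0,0,0,1],[0,0,-1,0,0,0,1],[0,0,-1,0,0,0,1],[0,0,-1,0,0,0,1],[0,0,-1,0,0,0,1],[0,0,-1,0,0,0,1],[0,0,-1,0,0,0,1],[0,0,-0.9,0,0,0,1]]])

```text
clock: 31.55
position: [0.4969, -0.3157, 0.2312]
tool_rot: [-3.142, 0.001, 2.822]
force: [-0.5, 0.2, 0.4]
grip_width: 0.0857
finger_force: 0.0
```

```bash
python3 - <<'E'
from h import *
from workcell import observe,grab_frame
s=observe(); w=grab_frame('wrist'); sc=grab_frame('scene'); print(s['clock'],s['position'],s['grip_width'])
cv2.imwrite('pics/end.png',np.vstack([crop(w,180,60,200,120,800,480)[:300],crop(sc,90,150,260,97,800,300)]))
E
```

```text
31.55 [ 0.49686275 -0.315712    0.23121525] 0.0857270225109315
```

View pics/end.png

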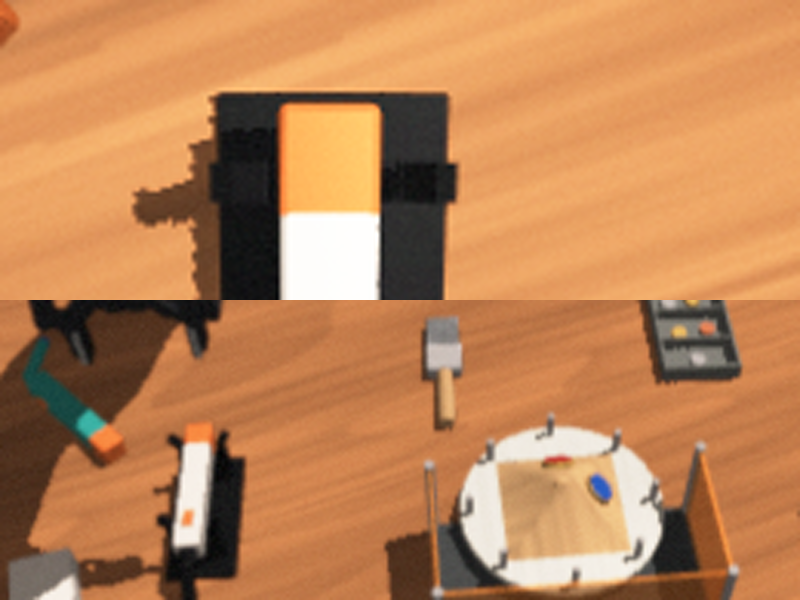

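The lamp lies in both forks, square to the cradle (tail at (330,105)). The red brooch faces out at (557,461), and the gripper is clear.

```bash
python3 -c "
from workcell import job_done; print(job_done())"
```

```text
the job is handed in; nothing more can be done
None
```

I cured both brooches, turned the red one to face out, laid the lamp back in its cradle with the arm clear, and handed the job in at about 31.6 s; no verdict came back.

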